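# Shut the service cover and lock its quarter-turn fastener

### The arm

A 6-joint arm with a two-finger parallel gripper is mounted at the origin on a cart in front of the work surface, level with it; the furniture and walls round the work are solid. World frame = base frame: x ahead of the robot, y to its left, z up, the work surface at z = 0. Lengths are in m, angles in rad, forces in N, time in s.
With the tool pointing down it reaches from about 0.375 to 0.925 m from the base axis. Payload 5.7 kg.
Tool frame: the origin (TCP) lies midway between the tips of the shut fingers; the grasp point (between the pads) lies env.hold_point_z behind it (env.hold_point_z is the distance from the TCP to the grasp point, in m); z points along the fingers, y is the line along which they close (so a half turn about z gives the same grasp; the last joint's range is limited). The gripper opens to 85 mm and grips with 20 to 120 N. Pads are 22 mm wide; open, the fingers measure 114 mm over their backs; the gripper's body (76 mm by 85 mm) begins 54 mm behind the grasp point. The pads swing forward as they close: fully open they stand 13 mm farther back than shut.
Start: joints at [-1.375, 0.359, 1.51, -0, 1.272, -0.115], TCP at [0.183, -0.571, 0.231] pointing down, gripper open.
Joint ranges: [-2.97, 2.97], [-1.01, 2.36], [0.21, 2.38], [-0.96, 4.11], [0.2, 2.71], [-2.98, 2.98]. Speed limits (rad/s): [2.39, 2.39, 3.14, 3.14, 3.14, 3.14].

### API

Orientations are given as a 3x3 rotation matrix whose columns are the frame's x, y, z axes.
In Python, from bench import monitor, viewer, order, env gives the robot as it stands.
- The arm moves only by the shell command python3 -m inch 'ROWS' [OPENING] [FORCE]. ROWS is JSON, a list of rows, each a list of 2 entries, a list of its own where there are three numbers: the shift along the tool's x, y, z as a fraction of full scale, then the turn about the tool's z as a fraction of full scale. A call has 1 to 8 rows; each row is the pose to reach, as a shift and turn from the pose commanded when the call began, along the tool's axes at that moment; what a row does not reach only later rows make up. Full scale, the value 1, is 25 cm for a shift and 30 degrees for a turn. A row lasts 1/12 s, in which the tool goes at most 41.7 mm and 7.16 degrees, less where a joint would pass 70% of its speed; a pose out of reach is approached as far as the arm can. A call with a number of a shift or a turn outside -1 to 1 is refused whole. A call with a gripper value outside its range is refused whole. OPENING is the closure, from -1 (fully open) to 1 (shut), set as the call begins (- or left out, the last holds). The fingers move at their own pace and stop on an object; FORCE is the grip in N (left out, the last holds). Time passes only in rows, so rows that repeat a pose let the fingers close. It gives the time, the measured TCP pose, the force, the opening and the grip force at its end, in the units of the state.
- monitor.sense(): the state, without advancing time (a new reading comes with each control period).
- viewer.get_image(name): name is "side" or "top"; returns a dict with "pixels" (480x640x3 uint8, red, green, blue), "fx", "fy", "cx", "cy" (pixels), "distortion" ([k1, k2, p1, p2, k3] as OpenCV has them; the pictures are not rectified), "extrinsics" (4x4, takes a point from camera to world coordinates). Camera axes: x right, y down, z forward; pixel columns grow to the right and rows downward; lengths in m; the calibration is good to about 2 mm. A picture is of the moment at which its call begins. There is no depth.
- order.job_done(): hands the job in; it is judged then, once.
The state is a dict: "time": time; "joint_positions": joint angles; "qd": joint speeds; "joint_torque": joint torques, N m; "tcp_pos": TCP position; "eef_rot": TCP orientation; "force": force on the tool from outside, world axes, zero at the start; "ft_torque": the same for the moment, N m; "gripper_width": finger opening in m; "finger_force": force on a finger pad.
Only numpy, scipy, OpenCV 4.12 (cv2) and the standard library are available. Lean on these libraries where they do the work, as an engineer would, in place of code of your own. Each camera call takes 0.05 s, during which the arm holds its last target. There are 200 camera calls.

### The job

Push the half-open cover of the grey instrument down until it is fully shut, using the tips of the fingers on top of it. Then set the closed fingertips in the slot of the round fastener on the cover and turn it clockwise, seen from above, a full quarter turn until it locks, and leave the fingers clear. Grip and lift nothing, do not reach under the cover, do not turn the fastener before the cover is shut, and leave the cup, the tape roll and the marker where they are.

Things in the scene. Friction and masses are not known exactly. Their poses are not given: they have to be found in the camera images.
- case: Fixed low grey instrument, 220 mm deep (x) by 260 mm wide (y), its walls 70 mm high, resting on the bench. Origin: centre of its underside. Its own +x points from its near (front) side, which has three metal jacks and a dark window, to its far (hinge) side; +y to its left; z up.
- hinge_mid (a point): Middle of the cover's hinge line, on the case's far top edge: 105 mm along +x from the case's origin, 70 mm up. Axes as the case's; the hinge line runs along y. The cover is a flat plate 9 mm thick, 260 mm wide, 215 mm from hinge line to near edge; shut it lies level, its top 79 mm above the bench; open, its near edge is raised.
- lid (a joint): Hinge of the cover: 0 = fully shut (hard stop), grows as the near edge rises; starts between 0.35 and 0.7 rad. A stiff hinge: the cover stays where it is left; a downward push of 2 to 5 N on the pad moves it. Its underside is a 3 mm dark rubber liner, not to be touched: the cover is only pushed from on top.
- push_pad (a point): Centre of the top of a dark ribbed pad, 40 x 40 mm, on the cover near its near right corner, a good place to push: 170 mm from the hinge line toward the near edge, 95 mm right (-y) of the middle, 10.6 mm above the plane through the hinge line (80.6 mm above the bench when shut). Moves with the cover; axes as the case's when shut.
- slot_mid (a point): On the turning axis of the aluminium fastener disc (100 mm diameter), level with its top; 140 mm from the hinge line, midway across the cover, 99 mm above the bench when shut (29 mm above the hinge line). A slot 36 mm wide, 16 mm deep, with a flat dark floor, runs right across the disc through its centre along this point's own y; z points up. Turns with the disc, tilts with the cover.
- fastener (a joint): Turn of the disc, clockwise from above: 0 = open, slot parallel to the cover's near edge; 1.57 rad = locked (hard stop), slot pointing at the small dark mark at the near edge, a steel tongue below held under a keeper in the case. Starts between 0 and 0.2; stays where left; friction 0.1 N m, about 3 N at 30 mm from the axis.
- cup: Clear specimen cup with a yellow lid, 64 mm diameter, 71 mm high, standing loose beside the case; bystander. Origin: centre of its underside.
- tape: Yellow roll of tape lying flat, 62 mm diameter, 19 mm high, loose beside the case; bystander. Origin: centre of its underside.
- marker: Marker pen with a blue cap, 140 mm long, 15 mm high, lying loose to the left of the case; bystander. Origin: centre of its underside.
- collar (a point): Black collar ring fixed to the cover round the disc: 102 mm inside, 116 mm outside, 18 mm high; the disc rises 2 mm above it and it closes the slot's ends. The point is on the disc's axis, on the cover's top. Closed fingertips set in the slot about 30 mm from the axis and carried round in a circle push a slot wall and so turn the disc.

How it is judged:
By the outcome, as a careful person would: the job done as asked, in the order asked, and still so for the second after the job is handed in, with the robot touching nothing.
It also fails if it takes over 45 s, if anything falls off the work surface, if the arm or the gripper's body presses on something with over 40 N, if the wrist force passes 120 N, or if a joint passes its speed limit or range.

## Working session

There is one attempt and no reset: what is moved stays moved. The work goes in short steps, Python scripts to look and compute and a shell command to move; the robot and the scene stay as the last step left them, time stands still between calls to the robot, and variables do not carry over. Pictures are saved under pics/ and viewed, at most 10 in all, crops included, and the job is handed in when it is done.

```bash
ls; mkdir -p pics
cat > h.py <<'E'
import numpy as np, cv2
from bench import monitor, viewer, order, env
def snap(n,f):
    d=viewer.get_image(n); cv2.imwrite(f,d['pixels'][:,:,::-1]); np.savez(f[:-4]+'.npz',**{k:np.array(v) for k,v in d.items()}); return d
def K(d): return np.array([[d['fx'],0,d['cx']],[0,d['fy'],d['cy']],[0,0,1]],float),np.array(d['distortion'],float)
def ray(d,uv):
    k,D=K(d);E=np.array(d['extrinsics']);p=cv2.undistortPoints(np.array([[uv]],float),k,D)[0,0]
    return E[:3,3],E[:3,:3]@np.array([*p,1])
def at_z(d,uv,z):
    o,r=ray(d,uv);return o+r*(z-o[2])/r[2]
def proj(d,P):
    k,D=K(d);E=np.linalg.inv(np.array(d['extrinsics']))
    return cv2.projectPoints(np.array(P,float).reshape(-1,1,3),cv2.Rodrigues(E[:3,:3])[0],E[:3,3],k,D)[0].reshape(-1,2)
E
python3 - <<'E'
from h import *
for n in('top','side'):
    d=snap(n,f'pics/{n}0.png');print(n,np.round(d['extrinsics'],3).tolist(),d['fx'])
s=monitor.sense();print(s['tcp_pos'],np.round(s['eef_rot'],3).tolist(),s['gripper_width'],env.hold_point_z,s['time'])
E
```

```text
pics
top [[-0.025, -0.983, 0.182, 0.344], [-1.0, 0.024, -0.009, 0.117], [0.005, -0.183, -0.983, 0.91], [0.0, 0.0, 0.0, 1.0]] 468.1836944021541
side [[-0.935, 0.188, -0.3, 0.821], [0.354, 0.509, -0.785, 0.895], [0.005, -0.84, -0.542, 0.637], [0.0, 0.0, 0.0, 1.0]] 499.3175085887612
[ 0.18335199 -0.5706472   0.23052415] [[0.952, 0.306, -0.0], [0.306, -0.952, 0.002], [0.0, -0.002, -1.0]] 0.08532285808896456 0.0187 0.1
```

View pics/top0.png

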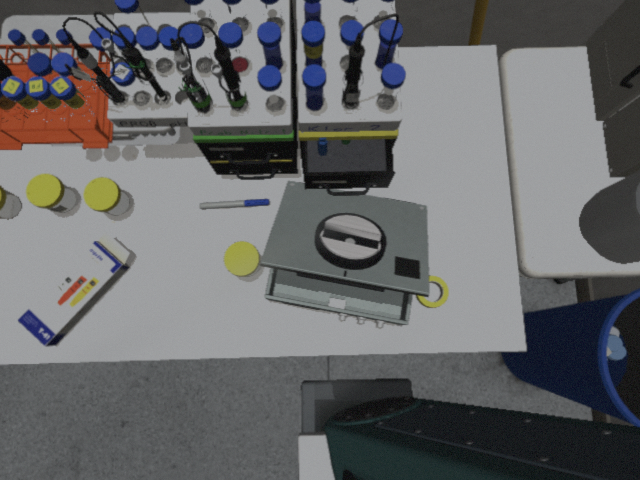

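View pics/side0.png

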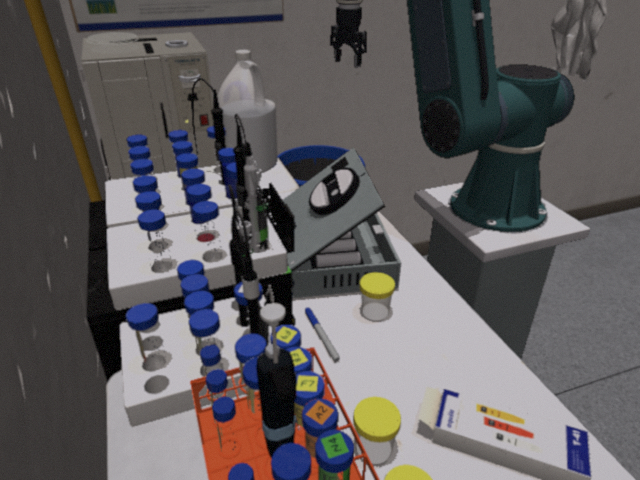

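The top view shows the case: cover corners about (288,185), (428,205), (262,263), (428,290), disc centre (350,240), pad (407,267) and slot nearly along the near edge. The side view shows the cover half open. I'll enlarge both.

Run:
```python
import cv2
a=cv2.imread('pics/top0.png')[170:340,240:460];cv2.imwrite('pics/topc.png',cv2.resize(a,None,fx=3.5,fy=3.5,interpolation=cv2.INTER_CUBIC))
a=cv2.imread('pics/side0.png')[140:310,260:420];cv2.imwrite('pics/sidec.png',cv2.resize(a,None,fx=3.5,fy=3.5,interpolation=cv2.INTER_CUBIC))
```

```text
(no output)
```

View pics/topc.png

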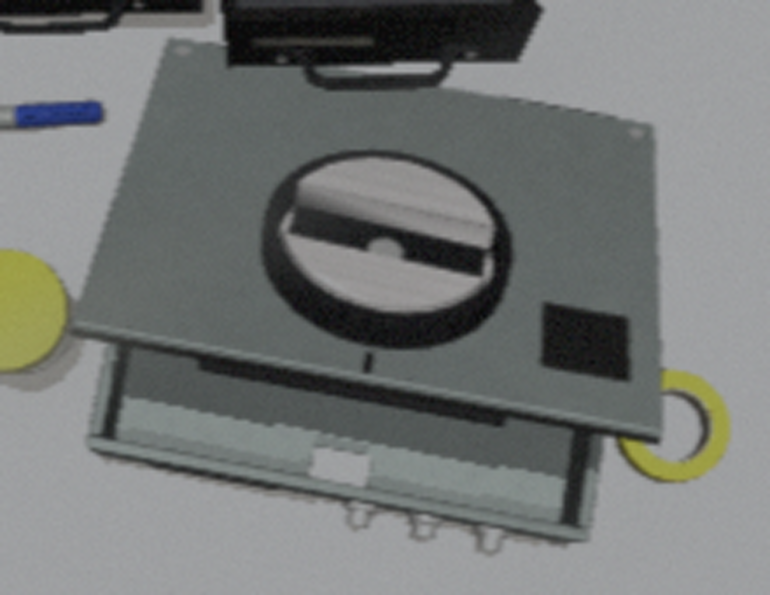

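View pics/sidec.png

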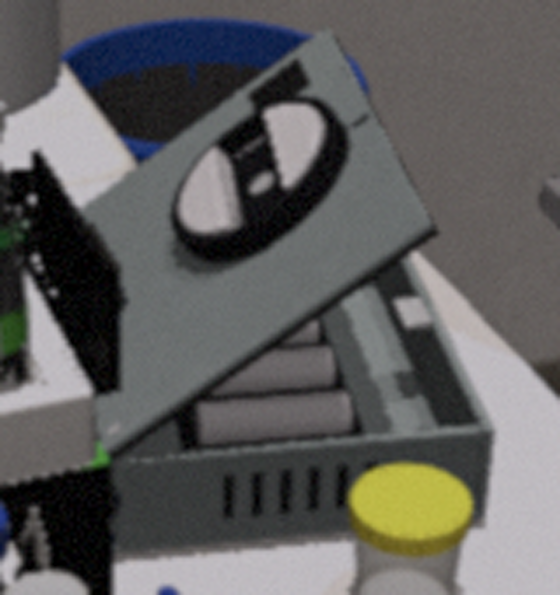

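```bash
cat > fit.py <<'E'
from h import *
from scipy.optimize import least_squares
T=dict(np.load('pics/top0.npz'));S=dict(np.load('pics/side0.npz'))
c=lambda p,o:np.array(p)/3.5+o
t=lambda *p:(T,c(p,[240,170])); s=lambda *p:(S,c(p,[260,140]))
# lid frame: (d from hinge, y, h above hinge plane)
L=[((.215,.13,.009),t(76,323)),((.215,-.13,.009),t(661,432)),((.19,-.115,.0106),t(629,380)),((.15,-.115,.0106),t(629,316)),((.15,-.075,.0106),t(543,303)),((.19,-.075,.0106),t(542,367)),
((.14,0,.013),t(385,248)),((.215,.13,.009),s(437,232)),((.215,-.13,.009),s(328,30)),((.14,0,.013),s(262,182))]
C=[((-.11,.13,.07),t(90,440)),((-.11,-.13,.07),t(590,535)),((-.11,.13,.07),s(492,432))]
def case2w(p,q):
    x,y,a=q[:3];p=np.array(p);ca,sa=np.cos(a),np.sin(a)
    return np.array([x+ca*p[0]-sa*p[1],y+sa*p[0]+ca*p[1],p[2]])
def lid2w(p,q,th=None):
    th=q[3] if th is None else th;d,y,h=p
    return case2w((.105-d*np.cos(th)+h*np.sin(th),y,.07+d*np.sin(th)+h*np.cos(th)),q)
def res(q):
    return np.concatenate([proj(o[0],lid2w(p,q))[0]-o[1] for p,o in L]+[proj(o[0],case2w(p,q))[0]-o[1] for p,o in C])
if __name__=='__main__':
    r=least_squares(res,[.5,0,-.15,.5],loss='soft_l1');q=r.x;np.save('q.npy',q)
    print(q.round(4));print(res(q).reshape(-1,2).round(1).tolist())
    pad=lid2w((.17,-.095,.0106),q);print('pad',pad,'shut',lid2w((.17,-.095,.0106),q,0));print('slot shut',lid2w((.14,0,.029),q,0))
    # slot angle: lower floor edge ends in top view -> on the plane h=.029 near edge of slot
    R=lambda f,u,v:(.14+u*np.cos(f)-v*np.sin(f)*-1*-1,0,0)
    for nm,uv in(('cup lid',(242,258)),('tape',(432,292)),):
        print(nm,at_z(T,uv,.071 if nm[0]=='c' else .019))
    sh=[lid2w((.14,0,.029),q)]
    # slot upper-surface edge (near land): ends measured in crop
    for a in (290,235),(485,276):
        o,r_=ray(T,c(a,[240,170]))
        # intersect with lid plane h=.029
        P0=lid2w((0,0,.029),q);ex=lid2w((1,0,.029),q)-P0;ey=lid2w((0,1,.029),q)-P0
        k=np.linalg.solve(np.c_[ex,ey,-r_],o-P0);print('slot near edge d,y',k[:2])
E
python3 fit.py
```

```text
[ 0.4808  0.0627 -0.2079  0.6025]
[[-1.0, 0.7], [0.5, 0.6], [-0.0, 0.5], [-0.1, 0.1], [-0.1, -0.7], [-0.7, -0.4], [0.0, 1.3], [-2.5, -0.9], [-1.0, 0.0], [-0.8, 1.5], [-1.1, 0.4], [0.4, 0.2], [-1.3, -1.3]]
pad [ 0.43275492 -0.02430506  0.17507618] shut [ 0.3975863  -0.01688573  0.0806    ]
slot shut [0.44655021 0.06987565 0.099     ]
cup lid [0.4695277 0.2530927 0.071    ]
tape [ 0.40328016 -0.09868682  0.019     ]
slot near edge d,y [0.15592813 0.04440242]
slot near edge d,y [ 0.15937805 -0.04509119]
```

The fit agrees to about 1 px: lid 0.60 rad, fastener about 0.04 rad, slot centre when shut at (0.447, 0.070, 0.099). Next I'll approach the spot above the pad with the fingers closed, turning the wrist on the way.

```bash
cat > go.py <<'E'
import sys
from h import *
s=monitor.sense();R=np.array(s['eef_rot']);p=np.array(s['tcp_pos'])
print('t',s['time'],'tcp',p.round(4),'yaw',np.degrees(np.arctan2(R[1,0],R[0,0])).round(1),'F',np.round(s['force'],1),'q',np.round(s['joint_positions'],2))
for a in sys.argv[1:]:
    print(a,(R.T@(np.array(eval(a))-p)/.25).round(4))
E
python3 go.py '(.22,-.38,.26)'
```

```text
t 0.1 tcp [ 0.1834 -0.5706  0.2305] yaw 17.8 F [-0.5 -0.2  0.2] q [-1.38  0.36  1.51 -0.    1.27 -0.12]
(.22,-.38,.26) [ 0.3728 -0.6814 -0.1167]
```

```bash
python3 -m inch '[[[0.07,-0.14,-0.03],-0.2],[[0.15,-0.27,-0.06],-0.4],[[0.22,-0.41,-0.09],-0.6],[[0.3,-0.54,-0.12],-0.8],[[0.37,-0.68,-0.12],-1],[[0.37,-0.68,-0.12],-1]]' 1; python3 go.py '(.30,-.19,.26)'
```

```text
time: 0.6
tcp_pos: [0.2193, -0.3731, 0.2605]
eef_rot: [[0.666, 0.746, -0.001], [0.746, -0.666, 0.007], [0.005, -0.005, -1.0]]
force: [-1.1, 0.8, -1.5]
gripper_width: 0.0124
finger_force: 0.0
t 0.6 tcp [ 0.2193 -0.3731  0.2605] yaw 48.2 F [-1.1  0.8 -1.5] q [-1.2   0.09  1.8   0.    1.26 -0.47]
(.30,-.19,.26) [ 0.7611 -0.2471  0.0067]
```

```bash
python3 -m inch '[[[0.15,-0.05,0],-0.2],[[0.3,-0.1,0],-0.4],[[0.46,-0.15,0],-0.6],[[0.61,-0.2,0],-0.8],[[0.76,-0.25,0],-1],[[0.76,-0.25,0],-1]]'; python3 go.py '(.41,-.023,.26)'
```

```text
time: 1.1
tcp_pos: [0.3018, -0.1917, 0.2607]
eef_rot: [[0.201, 0.98, 0.0], [0.98, -0.201, 0.005], [0.005, -0.001, -1.0]]
force: [-0.8, 0.6, 0.5]
gripper_width: -0.0001
finger_force: 0.0
t 1.1 tcp [ 0.3018 -0.1917  0.2607] yaw 78.4 F [-0.8  0.6  0.5] q [-0.76 -0.04  1.93  0.    1.25 -0.56]
(.41,-.023,.26) [0.7479 0.2886 0.0061]
```

```bash
python3 -m inch '[[[0.15,0.07,0],-0.2],[[0.3,0.14,0],-0.4],[[0.46,0.2,0],-0.6],[[0.61,0.27,0],-0.8],[[0.76,0.36,0],-1],[[0.76,0.36,0],-1]]'; python3 go.py '(.431,-.024,.195)'
```

```text
time: 1.6
tcp_pos: [0.4333, -0.0275, 0.2615]
eef_rot: [[-0.314, 0.949, 0.004], [0.949, 0.314, 0.002], [0.001, 0.004, -1.0]]
force: [0.3, -0.1, -0.4]
gripper_width: 0.0002
finger_force: 0.0
t 1.6 tcp [ 0.4333 -0.0275  0.2615] yaw 108.3 F [ 0.3 -0.1 -0.4] q [-0.23  0.08  1.8   0.    1.25 -0.55]
(.431,-.024,.195) [ 0.016  -0.0053  0.2661]
```

Run:
```python
from fit import *
q=np.load('q.npy')
for th in(.6,.5,.4,.3,.2,.1,0):print(th,lid2w((.17,-.095,.0106),q,th).round(4))
```

```text
0.6 [ 0.4325 -0.0243  0.1747]
0.5 [ 0.4229 -0.0222  0.1608]
0.4 [ 0.4148 -0.0205  0.146 ]
0.3 [ 0.4081 -0.0191  0.1304]
0.2 [ 0.403  -0.018   0.1142]
0.1 [ 0.3995 -0.0173  0.0975]
0 [ 0.3976 -0.0169  0.0806]
```

```bash
python3 -m inch '[[[0.01,0,0.09],-0.2],[[0.01,0,0.18],-0.4],[[0.016,-0.005,0.26],-0.6],[[0.016,-0.005,0.27],-0.8],[[0.016,-0.005,0.27],-1],[[0.016,-0.005,0.27],-1]]'; python3 go.py '(.4229,-.022,.161)' '(.4148,-.0205,.146)' '(.4081,-.019,.13)' '(.403,-.018,.114)'  '(.3995,-.0173,.0975)'
```

```text
time: 2.1
tcp_pos: [0.4259, -0.0289, 0.193]
eef_rot: [[-0.742, 0.67, -0.002], [0.67, 0.742, 0.0], [0.002, -0.001, -1.0]]
force: [0.3, -0.2, 0.4]
gripper_width: -0.0003
finger_force: 0.0
t 2.1 tcp [ 0.4259 -0.0289  0.193 ] yaw 137.9 F [ 0.3 -0.2  0.4] q [-0.23  0.15  1.91 -0.    1.08 -1.07]
(.4229,-.022,.161) [0.0272 0.0124 0.1282]
(.4148,-.0205,.146) [ 0.0552 -0.0048  0.1882]
(.4081,-.019,.13) [ 0.079  -0.0182  0.2523]
(.403,-.018,.114) [ 0.0967 -0.0289  0.3163]
(.3995,-.0173,.0975) [ 0.1089 -0.0361  0.3824]
```

```bash
python3 -m inch '[[[0.02,0.01,0.07],0],[[0.027,0.012,0.12],0],[[0.04,0.004,0.16],0],[[0.055,-0.005,0.19],0],[[0.067,-0.012,0.22],0],[[0.079,-0.018,0.25],0]]'; python3 go.py  '(.403,-.018,.114)'  '(.3995,-.0173,.0975)' '(.3976,-.0169,.0806)'; python3 -c "
from h import *
snap('top','pics/t2.png');a=cv2.imread('pics/t2.png')[150:350,220:480];cv2.imwrite('pics/t2c.png',cv2.resize(a,None,fx=3,fy=3))"
```

```text
time: 2.6
tcp_pos: [0.4099, -0.0189, 0.1313]
eef_rot: [[-0.739, 0.673, 0.002], [0.673, 0.739, -0.001], [-0.002, 0.001, -1.0]]
force: [2.4, -1.3, 2.3]
gripper_width: -0.0001
finger_force: 1.2
t 2.6 tcp [ 0.4099 -0.0189  0.1313] yaw 137.7 F [ 2.4 -1.3  2.3] q [-0.21  0.22  2.02 -0.    0.89 -1.05]
(.403,-.018,.114) [ 0.023  -0.0158  0.0693]
(.3995,-.0173,.0975) [ 0.0354 -0.0232  0.1352]
(.3976,-.0169,.0806) [ 0.0422 -0.0272  0.2028]
```

View pics/t2c.png

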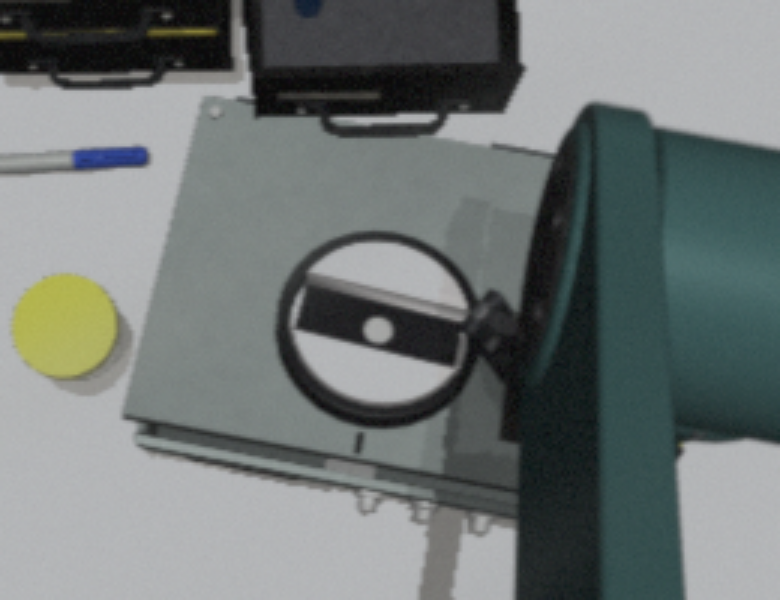

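The cover is about half way down and the fingertips are on the pad. The disc is unturned with its hub at crop (377,330), and the cup is untouched. I'll keep pushing.

```bash
python3 -m inch '[[[0.012,-0.008,0.035],0],[[0.023,-0.016,0.07],0],[[0.03,-0.02,0.1],0],[[0.035,-0.023,0.135],0],[[0.04,-0.025,0.17],0],[[0.042,-0.027,0.195],0],[[0.042,-0.027,0.205],0]]'; python3 go.py  '(.3976,-.0169,.0786)'
```

```text
time: 3.23
tcp_pos: [0.3963, -0.0162, 0.08]
eef_rot: [[-0.741, 0.672, -0.001], [0.672, 0.741, 0.0], [0.001, -0.0, -1.0]]
force: [-8.8, 1.3, 55.3]
gripper_width: -0.0003
finger_force: 27.6
t 3.2333 tcp [ 0.3963 -0.0162  0.08  ] yaw 137.8 F [-8.8  1.3 55.3] q [-0.22  0.3   2.1   0.    0.74 -1.05]
(.3976,-.0169,.0786) [-0.0057  0.0014  0.0057]
```

The force climbed sharply at z = 0.080, so the cover is on its hard stop. I'll back off, turn the wrist on, and take a look.

```bash
python3 -m inch '[[[0,0,-0.1],0],[[0,0,-0.25],0],[[0,0,-0.38],-0.25],[[0,0,-0.4],-0.5],[[0,0,-0.4],-0.75],[[0,0,-0.4],-0.93],[[0,0,-0.4],-0.93]]'; python3 go.py; python3 -c "
from h import *
snap('top','pics/t3.png');a=cv2.imread('pics/t3.png')[150:350,220:480];cv2.imwrite('pics/t3c.png',cv2.resize(a,None,fx=3,fy=3))"
```

```text
time: 3.82
tcp_pos: [0.3959, -0.0161, 0.1801]
eef_rot: [[-0.97, 0.243, -0.001], [0.243, 0.97, 0.0], [0.001, 0.0, -1.0]]
force: [-1.0, 0.1, 0.2]
gripper_width: -0.0001
finger_force: 0.0
t 3.8167 tcp [ 0.3959 -0.0161  0.1801] yaw 165.9 F [-1.   0.1  0.2] q [-0.22  0.13  1.99  0.    1.03 -1.54]
```

View pics/t3c.png

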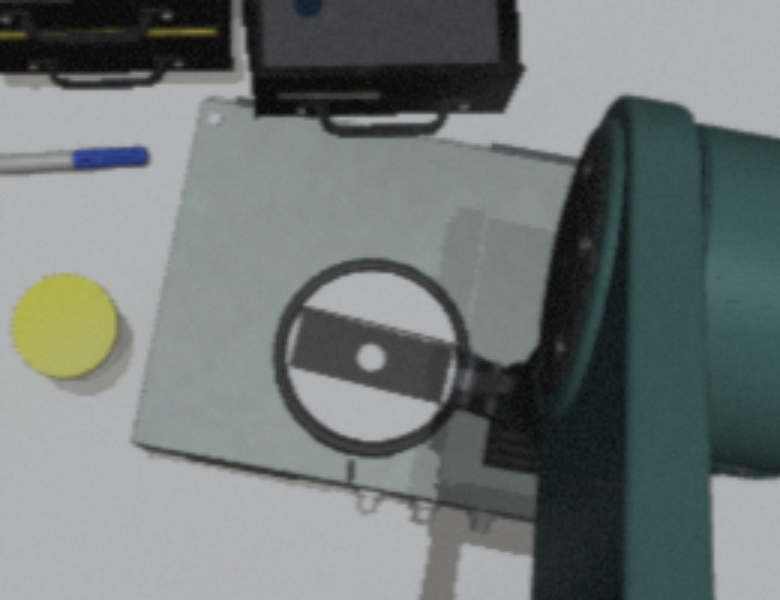

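The cover is shut flush and the disc is still open: hub at crop (370,357), slot edges (303,307)-(453,346) and (290,367)-(440,402). Now I'll measure them.

```bash
cat > slot.py <<'E'
from fit import *
q=np.load('q.npy');T3=dict(np.load('pics/t3.npz'))
f=lambda a,z:at_z(T3,np.array(a)/3+[220,150],z)
c0=f((370,357),.083);print('centre',c0,'fit',lid2w((.14,0,.029),q,0))
for a,b,z in(((303,307),(453,346),.083),((290,367),(440,402),.099)):
    A,B=f(a,z),f(b,z);v=A-B;print(A,B,'yaw of slot y rel case',np.arctan2(-v[0],v[1])-q[2])
C=(c0+lid2w((.14,0,.029),q,0))/2
def tip(al,r=.03,z=.088):
    p=case2w((-r*np.sin(al),-r*np.cos(al),0),[C[0],C[1],q[2]]);p[2]=z;return tuple(p.round(4))
E
cat > path.py <<'E'
# fractions from the current pose for tip angles (disc angle phi, lead, z)
import sys
from slot import *
s=monitor.sense();R=np.array(s['eef_rot']);p=np.array(s['tcp_pos']);yaw=np.arctan2(R[1,0],R[0,0])
for a in sys.argv[1:]:
    phi,lead,z=eval(a);g=np.array(tip(phi+lead,z=z));w=q[2]+np.pi-phi
    print(a,g,'shift',(R.T@(g-p)/.25).round(3),'turn',round(np.degrees(((yaw-w+np.pi)%(2*np.pi))-np.pi)/30,3))
E
python3 path.py '(.05,0,.13)' '(.05,0,.087)'
```

```text
centre [0.44353477 0.07137454 0.083     ] fit [0.44655021 0.06987565 0.099     ]
[0.47445073 0.11025468 0.083     ] [0.4488683  0.02195907 0.083     ] yaw of slot y rel case -0.07409813798525669
[0.43694831 0.11881969 0.099     ] [0.41453181 0.0327769  0.099     ] yaw of slot y rel case -0.046945983837784505
(.05,0,.13) [0.4374 0.0416 0.13  ] shift [-0.104  0.265  0.199] turn 0.012
(.05,0,.087) [0.4374 0.0416 0.087 ] shift [-0.104  0.265  0.371] turn 0.012
```

```bash
python3 -m inch '[[[-0.05,0.13,0.03],0.01],[[-0.104,0.265,0.1],0.01],[[-0.104,0.265,0.18],0.01],[[-0.104,0.265,0.2],0.01],[[-0.104,0.265,0.2],0.01]]'; python3 path.py '(.055,0,.088)'; python3 -c "
from h import *
snap('side','pics/s4.png');a=cv2.imread('pics/s4.png')[120:300,260:420];cv2.imwrite('pics/s4c.png',cv2.resize(a,None,fx=3.3,fy=3.3))"
```

```text
time: 4.28
tcp_pos: [0.4356, 0.0418, 0.1283]
eef_rot: [[-0.967, 0.253, -0.006], [0.253, 0.967, 0.0], [0.006, -0.001, -1.0]]
force: [-1.0, 0.5, 0.2]
gripper_width: 0.0001
finger_force: 0.0
centre [0.44353477 0.07137454 0.083     ] fit [0.44655021 0.06987565 0.099     ]
[0.47445073 0.11025468 0.083     ] [0.4488683  0.02195907 0.083     ] yaw of slot y rel case -0.07409813798525669
[0.43694831 0.11881969 0.099     ] [0.41453181 0.0327769  0.099     ] yaw of slot y rel case -0.046945983837784505
(.055,0,.088) [0.4372 0.0417 0.088 ] shift [-0.007  0.001  0.161] turn 0.013
```

View pics/s4c.png

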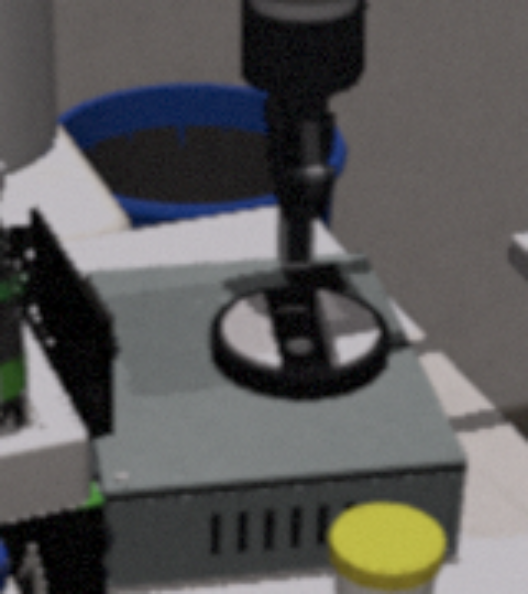

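The side view shows the cover shut and the closed fingertips hanging over the slot's right end at crop (300,290), lined up with it. I'll lower them in.

```bash
python3 -m inch '[[[-0.007,0,0.05],0],[[-0.007,0,0.1],0],[[-0.007,0,0.13],0],[[-0.007,0,0.155],0],[[-0.007,0,0.155],0]]'; python3 path.py '(.1,.235,.089)' '(.2,.25,.089)' '(.3,.25,.089)' '(.4,.25,.089)' '(.5,.25,.089)'|tail -5
```

```text
time: 4.75
tcp_pos: [0.439, 0.0407, 0.0909]
eef_rot: [[-0.967, 0.253, -0.002], [0.253, 0.967, 0.0], [0.002, -0.0, -1.0]]
force: [-0.7, 0.1, 0.5]
gripper_width: -0.0001
finger_force: 0.0
(.1,.235,.089) [0.4295 0.0449 0.089 ] shift [0.041 0.007 0.008] turn 0.099
(.2,.25,.089) [0.4267 0.0469 0.089 ] shift [0.054 0.012 0.008] turn 0.29
(.3,.25,.089) [0.4244 0.0488 0.089 ] shift [0.065 0.017 0.008] turn 0.481
(.4,.25,.089) [0.4223 0.051  0.089 ] shift [0.075 0.023 0.008] turn 0.672
(.5,.25,.089) [0.4205 0.0534 0.089 ] shift [0.084 0.03  0.008] turn 0.863
```

```bash
python3 -m inch '[[[0.02,0.004,0.006],0.05],[[0.041,0.007,0.008],0.1],[[0.048,0.01,0.008],0.2],[[0.054,0.012,0.008],0.29],[[0.065,0.017,0.008],0.48],[[0.075,0.023,0.008],0.67],[[0.084,0.03,0.008],0.86],[[0.084,0.03,0.008],0.86]]'; python3 path.py '(.6,.25,.089)' '(.7,.25,.089)' '(.8,.25,.089)' '(.9,.25,.089)' '(1.0,.25,.089)'|tail -5
```

```text
time: 5.42
tcp_pos: [0.4222, 0.0534, 0.0902]
eef_rot: [[-0.759, 0.651, 0.002], [0.651, 0.759, -0.0], [-0.002, 0.001, -1.0]]
force: [0.9, -0.4, 0.4]
gripper_width: 0.0001
finger_force: 0.4
(.6,.25,.089) [0.4189 0.0559 0.089 ] shift [ 0.016 -0.001  0.005] turn 0.189
(.7,.25,.089) [0.4176 0.0586 0.089 ] shift [0.027 0.004 0.005] turn 0.38
(.8,.25,.089) [0.4165 0.0614 0.089 ] shift [0.038 0.01  0.005] turn 0.571
(.9,.25,.089) [0.4157 0.0643 0.089 ] shift [0.048 0.016 0.005] turn 0.762
(1.0,.25,.089) [0.4152 0.0672 0.089 ] shift [0.057 0.024 0.005] turn 0.953
```

```bash
python3 -m inch '[[[0.016,0,0.004],0.19],[[0.027,0.004,0.004],0.38],[[0.038,0.01,0.004],0.57],[[0.048,0.016,0.004],0.76],[[0.057,0.024,0.004],0.95],[[0.057,0.024,0.004],0.95]]'; python3 path.py '(1.1,.27,.089)' '(1.2,.28,.089)' '(1.3,.28,.089)' '(1.4,.28,.089)' '(1.5,.28,.089)'|tail -5;python3 go.py; python3 -c "
from h import *
snap('side','pics/s5.png');a=cv2.imread('pics/s5.png')[120:300,260:420];cv2.imwrite('pics/s5c.png',cv2.resize(a,None,fx=3.3,fy=3.3))"
```

```text
time: 5.92
tcp_pos: [0.4163, 0.0673, 0.0893]
eef_rot: [[-0.36, 0.933, 0.004], [0.933, 0.36, -0.0], [-0.001, 0.003, -1.0]]
force: [2.3, -1.5, 1.6]
gripper_width: -0.0002
finger_force: 1.1
(1.1,.27,.089) [0.415  0.0708 0.089 ] shift [0.015 0.    0.001] turn 0.2
(1.2,.28,.089) [0.4152 0.0741 0.089 ] shift [0.027 0.006 0.001] turn 0.391
(1.3,.28,.089) [0.4157 0.0771 0.089 ] shift [0.037 0.012 0.001] turn 0.582
(1.4,.28,.089) [0.4165 0.08   0.089 ] shift [0.047 0.019 0.001] turn 0.773
(1.5,.28,.089) [0.4176 0.0828 0.089 ] shift [0.056 0.027 0.001] turn 0.964
t 5.9167 tcp [0.4163 0.0673 0.0893] yaw 111.1 F [ 2.3 -1.5  1.6] q [-0.    0.31  2.04 -0.    0.78 -0.37]
```

View pics/s5c.png

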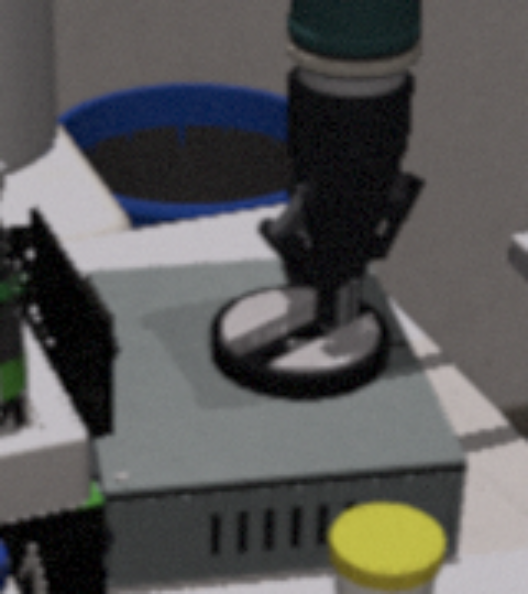

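The disc is turning with the fingertips: the slot now runs diagonally from crop (250,355) to (345,310). I'll carry on round.

```bash
python3 -m inch '[[[0.015,0,0],0.2],[[0.027,0.006,0],0.39],[[0.037,0.012,0],0.58],[[0.047,0.019,0],0.77],[[0.056,0.027,0],0.96],[[0.056,0.027,0],0.96]]'; python3 path.py '(1.5,.3,.089)' '(1.55,.33,.089)' '(1.57,.38,.089)' '(1.57,.45,.089)'  '(1.57,.5,.089)'|tail -5;python3 go.py
```

```text
time: 6.47
tcp_pos: [0.4179, 0.0822, 0.089]
eef_rot: [[0.133, 0.991, 0.004], [0.991, -0.133, -0.001], [-0.001, 0.004, -1.0]]
force: [3.7, -5.4, 1.8]
gripper_width: -0.0001
finger_force: 2.2
(1.5,.3,.089) [0.4179 0.0833 0.089 ] shift [ 0.004 -0.001  0.   ] turn 0.007
(1.55,.33,.089) [0.419  0.0855 0.089 ] shift [0.014 0.003 0.   ] turn 0.102
(1.57,.38,.089) [0.4201 0.0872 0.089 ] shift [0.021 0.006 0.   ] turn 0.141
(1.57,.45,.089) [0.4213 0.089  0.089 ] shift [0.029 0.01  0.   ] turn 0.141
(1.57,.5,.089) [0.4222 0.0901 0.089 ] shift [0.034 0.013 0.   ] turn 0.141
t 6.4667 tcp [0.4179 0.0822 0.089 ] yaw 82.4 F [ 3.7 -5.4  1.8] q [ 0.03  0.32  2.04 -0.    0.78  0.17]
```

```bash
python3 -m inch '[[[0.008,0,0],0.05],[[0.014,0.003,0],0.1],[[0.021,0.006,0],0.14],[[0.025,0.008,0],0.14],[[0.025,0.008,0],0.14]]'; python3 go.py
```

```text
time: 6.88
tcp_pos: [0.4184, 0.0844, 0.0889]
eef_rot: [[0.197, 0.98, -0.001], [0.98, -0.197, -0.008], [-0.008, 0.001, -1.0]]
force: [-0.3, -27.7, 9.6]
gripper_width: -0.0003
finger_force: 13.4
t 6.8833 tcp [0.4184 0.0844 0.0889] yaw 78.7 F [ -0.3 -27.7   9.6] q [ 0.04  0.32  2.03 -0.01  0.79  0.25]
```

The sideways force is 28 N against about 3 N of friction, so the disc is at its lock stop. I'll relax to mid-slot, lift clear, and check.

```bash
python3 -m inch '[[[-0.02,-0.004,0],0],[[-0.04,-0.008,0],0],[[-0.04,-0.008,0],0]]'; python3 -m inch '[[[0,0,-0.07],0],[[0,0,-0.18],0],[[0,0,-0.3],0],[[0,0,-0.45],0],[[0,0,-0.6],0],[[-0.13,-0.05,-0.7],0],[[-0.26,-0.1,-0.7],0],[[-0.26,-0.1,-0.7],0]]';python3 go.py '(.33,-.18,.26)'
```

```text
time: 7.13
tcp_pos: [0.4132, 0.079, 0.0882]
eef_rot: [[0.204, 0.979, -0.002], [0.979, -0.204, 0.0], [0.0, -0.002, -1.0]]
force: [0.1, 0.6, 0.5]
gripper_width: -0.0001
finger_force: 0.0
time: 7.8
tcp_pos: [0.3742, 0.0184, 0.2646]
eef_rot: [[0.205, 0.979, 0.0], [0.979, -0.205, -0.002], [-0.002, 0.001, -1.0]]
force: [-0.7, 0.5, -0.1]
gripper_width: -0.0
finger_force: 0.0
t 7.8 tcp [0.3742 0.0184 0.2646] yaw 78.1 F [-0.7  0.5 -0.1] q [-0.13 -0.02  1.9  -0.    1.26  0.07]
(.33,-.18,.26) [-0.8128 -0.01    0.0197]
```

```bash
python3 -m inch '[[[-0.15,0,0],0],[[-0.3,0,0],0],[[-0.45,0,0],0],[[-0.6,0,0],0],[[-0.75,0,0],0],[[-0.8,0,0],0],[[-0.8,0,0],0]]'; python3 -c "
from h import *
snap('top','pics/t6.png');a=cv2.imread('pics/t6.png')[150:350,220:480];cv2.imwrite('pics/t6c.png',cv2.resize(a,None,fx=3,fy=3))"
```

```text
time: 8.38
tcp_pos: [0.335, -0.1768, 0.2629]
eef_rot: [[0.208, 0.978, -0.0], [0.978, -0.208, 0.0], [0.0, -0.001, -1.0]]
force: [-0.0, 0.4, -0.1]
gripper_width: -0.0004
finger_force: 0.0
```

View pics/t6c.png

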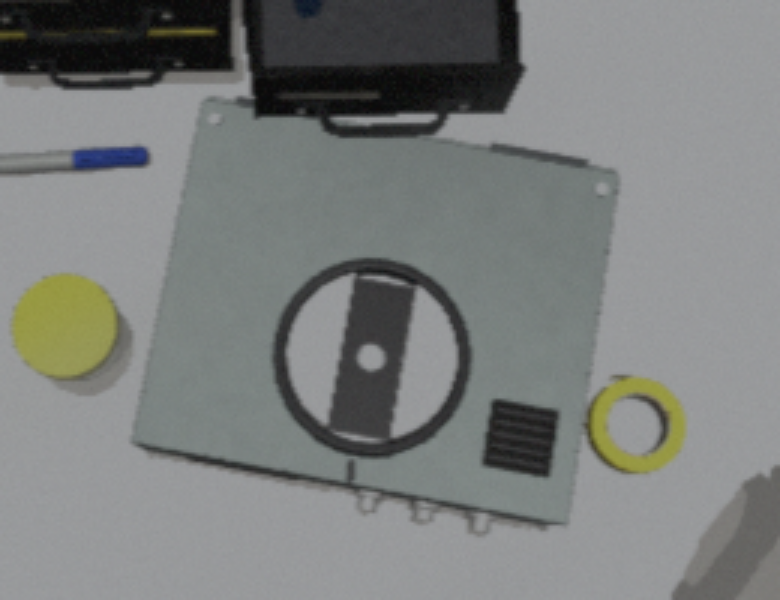

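The cover is shut and the slot runs from crop (385,280) to (360,437), pointing at the dark mark at (351,470). The cup, tape roll and marker are where they were, and the fingers are clear.

```bash
python3 -c "
from h import *
print(order.job_done())"
```

```text
the job is handed in; nothing more can be done
None
```

The cover is fully shut, the fastener is turned clockwise to its lock stop with the slot pointing at the mark, and the fingers are clear; the cup, tape roll and marker look undisturbed in the last picture, and the job is handed in at about 8.5 s (no verdict returned).

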